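# Seal the fume extractor and switch it on from behind

## Task

The fume extractor has had its filter changed: press its gasketed lid down corner by corner until it sits flat and sealed all round. Then lay the bent rod across the lid from front to back with its short leg out over the back edge and let go, so that the leg drops and hangs down behind; take the rod again and with it, not with your hand, push the power switch on the back down to on. Leave the rod lying across the lid with its short leg hanging down behind, well clear of the switch, and do not disturb the other things on the bench.

Things in the scene. Friction and masses are not known exactly. Their poses are not given: they have to be found in the camera images.
- extractor: fume extractor, a white sheet-metal box fixed to the bench, 160 mm deep (its x), 280 mm wide (its y), rim 165 mm high; origin under its centre on the bench; x points from its front (robot side) to its back, z up
- lid: loose grey lid on the extractor, 166 x 286 mm plate 10 mm thick, flat smooth top, black rubber gasket frame below that keeps it centred; origin at the centre of the plate's underside, x to the back, z up. Sealed, its underside lies on the rim (165 mm), top at 175 mm; at the start it stands 3 to 6 mm proud. A blow or push of 90 N would crack it
- lid_fl (a point): point on the lid's top straight over the gasket at its front left corner (62 mm to the front, 122 mm to the left (+y) of the lid's centre). About 8 N here pushes the corner home and it stays. While other corners are proud the lid rocks, so go round all four
- lid_fr (a point): the same, front right corner
- lid_bl (a point): the same, back left corner
- lid_br (a point): the same, back right corner
- switch: power switch on the extractor's rear face: dark plate 44 x 60 mm standing 8 mm off the face, with a metal bush; origin on the toggle's pivot, 14 mm behind the rear face, 95 mm above the bench; x straight out of the back, z up. A power strip 40 mm high lies on the bench about 60 mm behind the pivot
- toggle (a joint): metal bat toggle, 9 mm thick, tip 33 mm from the pivot: 0 rad = up, off (bat points back and 0.45 rad up), 0.9 rad = fully down, on (0.45 rad below level). It snaps over the middle; a push of about 2 N half way along the bat does it
- toggle_tip (a point): the end of the toggle's bat
- rod: L-shaped rod bent from 16 mm square aluminium tube, about 120 g: long leg 280 mm, short leg 112 mm (on the axes). Origin on the long leg's axis 100 mm from the corner, near the centre of mass; x along the long leg towards the corner, y along the short leg. Grey sleeve near the tail end (180 mm from the origin). Starts lying flat on the bench, axis 8 mm up
- rod_tip (a point): the end of the rod's short leg (x 100, y 112 mm in the rod's frame). With the long leg laid on the lid and the short leg out over the back edge, the rod tips over a quarter turn once let go: the leg drops and hangs down, within 1 s, and the rod ends about 16 mm farther to the side the leg pointed to
- rod_bend (a point): the corner of the L, where the two axes meet (x 100 mm in the rod's frame)
- spool: filament spool lying flat, 200 mm across, 68 mm high; origin under its centre; leave alone
- cutters: small side cutters lying on the bench, 150 mm long; leave alone
- jar: small glass jar with a steel cap, 56 mm across, 65 mm high; leave alone

How it is judged:
On the way, in this order (a step that is already met when the one before it is completed fails the run):
1. a first corner of the lid is home while another still stands over 3 mm proud (z of any of lid_fl, lid_fr, lid_bl, lid_br in the frame of extractor below 0.177 m and z of any of lid_fl, lid_fr, lid_bl, lid_br in the frame of extractor above 0.178 m).
2. the lid sits flat: all four corners less than 1.5 mm above the sealed height (z of each of lid_fl, lid_fr, lid_bl, lid_br in the frame of extractor below 0.1765 m), for 0.2 s.
3. the rod lies on the lid, let go, with its short leg hanging down behind the extractor (contact force between rod and lid above 0.2 N and contact force between rod and the fingers below 0.1 N and angle between rod's own y axis and vertical above 2.6 rad and x of rod_tip in the frame of extractor above 0.083 m and value of joint toggle below 0.45 rad), for 0.2 s.
4. the switch is pushed down to on by the rod held in the gripper (value of joint toggle above 0.6 rad and contact force between rod and the fingers above 1 N and distance between rod_tip and toggle_tip below 0.04 m).
At the end, for the whole second after the job is handed in: The toggle is down (over 0.75 rad), all four lid corners are less than 1.5 mm above the sealed height, and the rod lies released and at rest on the lid with its short leg hanging within 30 degrees of straight down behind the extractor, its tip at least 25 mm to the side of the switch (all of step 2 and value of joint toggle above 0.75 rad and contact force between rod and lid above 0.2 N and angle between rod's own y axis and vertical above 2.6 rad and x of rod_tip in the frame of extractor above 0.083 m and contact force between rod and switch below 0.05 N and linear speed of rod below 0.05 m/s and (y of rod_tip in the frame of switch above 0.025 m or y of rod_tip in the frame of switch below -0.025 m)); the robot touches nothing.
It fails at once if the gripper or arm touches the switch (contact force between any of the fingers, the arm and switch above 0.3 N).
It fails at once if the lid is hit or pushed with more than 90 N (contact force between any of the fingers, the arm and lid above 90 N).
It fails at once if a bystander is moved by more than 20 mm (distance of any of spool, cutters, jar from where it was at the start of the episode above 0.02 m).
It also fails if it takes over 72 s, if anything falls off the work surface, if the arm or the gripper's body presses on something with over 40 N, if the wrist force passes 120 N, or if a joint passes its speed limit or range.

## Robot

A 6-joint arm with a two-finger parallel gripper is mounted at the origin on the work surface. World frame = base frame: x ahead of the robot, y to its left, z up, the work surface at z = 0. Lengths are in m, angles in rad, forces in N, time in s.
With the tool pointing down it reaches from about 0.35 to 0.975 m from the base axis. Payload 4.9 kg.
Tool frame: the origin (TCP) lies midway between the tips of the shut fingers; the grasp point (between the pads) lies 19 mm behind it; z points along the fingers, y is the direction in which the jaws open and shut (so a half turn about z gives the same grasp; the last joint's range is limited). The gripper opens to 85 mm and grips with 20 to 120 N. Pads are 22 mm wide; open, the fingers measure 114 mm over their backs; the gripper's body (76 mm by 85 mm) begins 54 mm behind the grasp point. The pads swing forward as they close: fully open they stand 13 mm farther back than shut.
Start: joints at [-1.401, 0.053, 1.613, -0, 1.476, -0.119], TCP at [0.178, -0.599, 0.231] pointing down, gripper open.
Joint ranges: [-3.01, 3.01], [-1.01, 2.22], [0.06, 2.58], [-1.02, 4.17], [0.09, 2.62], [-3.14, 3.14]. Speed limits (rad/s): [2.57, 2.57, 3.14, 3.14, 3.14, 3.14].

## Interface

Orientations are given as a rotation vector (axis times angle).
In Python, from station import ctrl gives the robot as it stands.
- The arm moves only by the tool jog_arm, never from a script. Its argument "steps" is a list of rows, each an object of numbers: "dx", "dy", "dz": the shift along the world's x, y, z in units of 60 mm (1.0 is 60 mm); "twist": the turn about the world's z in units of 10 degrees (1.0 is 10 degrees). A call has 1 to 5 rows; each row is the pose to reach, as a shift and turn from the pose measured when the call began; what a row does not reach only later rows make up. A row lasts 1/8 s, in which the tool goes at most 62.5 mm and 10.7 degrees, less where a joint would pass 70% of its speed; a pose out of reach is approached as far as the arm can. A call with a gripper value outside its range is refused whole. "gripper" is the closure in counts, from 0 (fully open) to 255 (shut), set as the call begins (left out, the last holds). The fingers move at their own pace and stop on an object; "newtons" is the grip in N (left out, the last holds). Time passes only in rows, so rows that repeat a pose let the fingers close. It gives the time, the measured TCP pose, the force and the opening at its end, in the units of the state.
- ctrl.get_obs(): the state, without advancing time (a new reading comes with each control period).
- ctrl.get_image(name): name is "scene" or "side" or "wrist"; returns a dict with "frame" (400x640x3 uint8, red, green, blue), "range_z" (400x640 float32, m along the optical axis (not along the pixel's ray), 0 where there is no reading), "fx", "fy", "cx", "cy" (pixels), "D" ([k1, k2, p1, p2, k3] as OpenCV has them; the pictures are not rectified), "extrinsics" (4x4, takes a point from camera to world coordinates). Camera axes: x right, y down, z forward; pixel columns grow to the right and rows downward; lengths in m; the calibration is good to about 2 mm. A picture is of the moment at which its call begins.
- ctrl.finish_job(): hands the job in, once; it reports no verdict.
The state is a dict: "t": time; "q": joint angles; "dq": joint speeds; "effort": joint torques, N m; "tool_pos": TCP position; "tool_rot": TCP orientation; "contact_force": force on the tool from outside, world axes, zero at the start; "wrist_torque": the same for the moment, N m; "opening": finger opening in m.
Only numpy, scipy, OpenCV 4.12 (cv2) and the standard library are available. Lean on these libraries where they do the work, as an engineer would, in place of code of your own. Each camera call takes 0.05 s, during which the arm holds its last target.

## Working session

There is one attempt and no reset: what is moved stays moved. The work goes in short steps, Python scripts to look and compute and a tool call to move; the robot and the scene stay as the last step left them, time stands still between calls to the robot, and variables do not carry over. Pictures are saved under pics/ and viewed, and the job is handed in when it is done.

Besides the shell and the picture viewer there is one more tool, called after "Emit:" by a JSON object that holds its "fn" and its "kwargs". jog_arm: Moves the arm, as the interface text tells. Its arguments: {"type":"object","properties":{"steps":{"type":"array"},"gripper":{"type":"number"},"newtons":{"type":"number"}},"required":["steps"]}

```bash
ls; mkdir -p pics; cat > h.py <<'E'
import numpy as np, cv2
from station import ctrl
def grab(n,tag):
    im=ctrl.get_image(n); np.savez(f'pics/{tag}.npz',**{k:np.array(v) for k,v in im.items()})
    cv2.imwrite(f'pics/{tag}.png',im['frame'][:,:,::-1]); return im
def load(tag): return dict(np.load(f'pics/{tag}.npz'))
def world(im,px):
    px=np.array(px,float).reshape(-1,1,2)
    K=np.array([[im['fx'],0,im['cx']],[0,im['fy'],im['cy']],[0,0,1.]],float)
    n=cv2.undistortPoints(px,K,np.array(im['D'],float)).reshape(-1,2)
    return n
def cloud(im):
    h,w=im['range_z'].shape
    u,v=np.meshgrid(np.arange(w),np.arange(h))
    n=world(im,np.stack([u,v],-1).reshape(-1,2))
    z=im['range_z'].reshape(-1)
    p=np.c_[n*z[:,None],z]
    E=np.array(im['extrinsics'])
    P=p@E[:3,:3].T+E[:3,3]; P[z==0]=np.nan
    return P.reshape(h,w,3)
def plane_pt(im,px,zw):
    n=world(im,px); E=np.array(im['extrinsics']); d=np.c_[n,np.ones(len(n))]@E[:3,:3].T; o=E[:3,3]
    s=(zw-o[2])/d[:,2]; return o+d*s[:,None]
def proj(im,P):
    E=np.linalg.inv(np.array(im['extrinsics'])); P=np.array(P,float).reshape(-1,3)
    K=np.array([[im['fx'],0,im['cx']],[0,im['fy'],im['cy']],[0,0,1.]],float)
    return cv2.projectPoints(P,cv2.Rodrigues(E[:3,:3])[0],E[:3,3],K,np.array(im['D'],float))[0].reshape(-1,2)
E
python3 - <<'E'
from h import *
o=ctrl.get_obs(); print(o)
for n in ['scene','side','wrist']:
    im=grab(n,n+'0'); print(n,im['extrinsics'],im['fx'])
E
```

```text
pics
{'t': 0.0, 'q': array([-1.40097017e+00,  5.33650030e-02,  1.61429676e+00,  2.76968034e-05,
        1.47598633e+00, -1.18982141e-01]), 'dq': array([-1.18325493e-03,  5.25693654e-04, -8.34822158e-05, -3.31978354e-04,
        4.48683825e-04, -9.46006713e-04]), 'effort': array([ 1.11049146e-04, -3.93686914e+01, -3.70172131e+01, -5.76172351e-05,
        7.33346416e-03, -1.32044084e-05]), 'tool_pos': array([ 0.17791937, -0.59849444,  0.23005631]), 'tool_rot': array([-3.10686092e+00, -4.51784085e-01,  3.87530754e-05]), 'contact_force': array([0.52239744, 0.11403842, 0.74638962]), 'wrist_torque': array([-0.08024028,  0.05594418, -0.01811485]), 'opening': 0.08564227215805266}
scene [[ 0.69281819  0.47257901 -0.54467609  1.22526491]
 [ 0.72104718 -0.46414683  0.51444989 -0.67402878]
 [-0.00969146 -0.7491574  -0.66232112  0.97709994]
 [ 0.          0.          0.          1.        ]] 384.190367145533
side [[-0.91915375 -0.22080454  0.32619278  0.04993677]
 [-0.39341247  0.47346171 -0.788074    1.09629627]
 [ 0.01957053 -0.85268949 -0.52205137  0.86951415]
 [ 0.          0.          0.          1.        ]] 446.51510820931696
wrist [[ 0.28508332 -0.91836844 -0.27445748  0.24745374]
 [-0.95850153 -0.27360117 -0.08010758 -0.57738118]
 [-0.00152361  0.28590525 -0.95825668  0.37350333]
 [ 0.          0.          0.          1.        ]] 283.7373167669051
```

View pics/scene0.png

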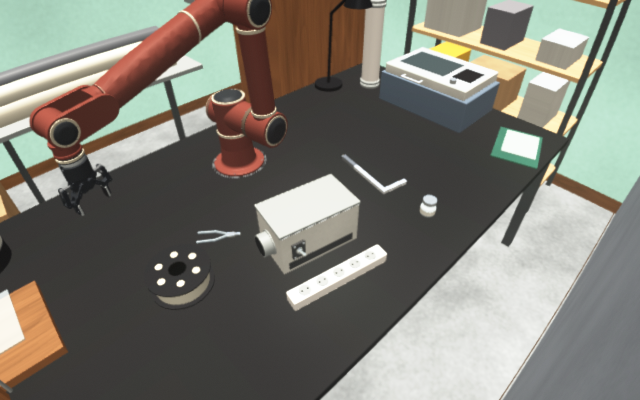

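View pics/side0.png

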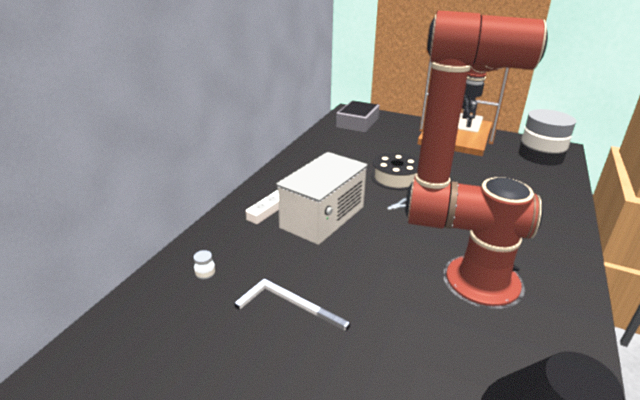

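View pics/wrist0.png

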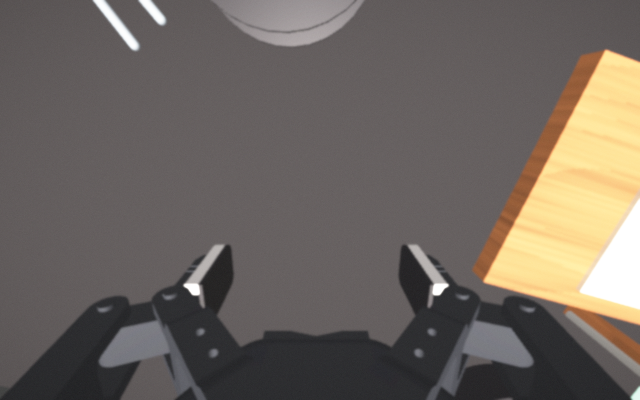

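The scene camera shows the box top at about (257-358, 178-240), the switch at (298,249) on the rear face, the rod from (345,157) through its bend at (385,190) to (405,182), and the jar at (429,206). Next I measure the lid plane, its edges and the rod.

```bash
python3 - <<'E'
from h import *
for tag in ['scene0','side0']:
    im=load(tag); P=cloud(im)
    m=(P[...,2]>0.16)&(P[...,2]<0.19)&(P[...,0]>0.3)&(P[...,0]<0.95)&(abs(P[...,1])<0.4)
    pts=P[m]; print(tag,len(pts))
    A=np.c_[pts[:,:2],np.ones(len(pts))]; c=np.linalg.lstsq(A,pts[:,2],rcond=None)[0]
    r=pts[:,2]-A@c; k=abs(r)<0.006; c=np.linalg.lstsq(A[k],pts[k,2],rcond=None)[0]; print('plane',c,r[k].std())
    rect=cv2.minAreaRect(pts[k][:,:2].astype(np.float32)*1000); print(rect); b=cv2.boxPoints(rect)/1000; print(b); print(np.c_[b,np.ones(4)]@c)
    m=(P[...,2]>0.006)&(P[...,2]<0.03)&(P[...,0]>0.2)&(P[...,0]<1.0)&(P[...,1]>0.1)&(P[...,1]<0.5)
    pts=P[m]; print('rod',len(pts), pts.min(0),pts.max(0))
    for n in ['frame']:
        f=im['frame'][:,:,::-1]
        if tag=='scene0': cr=f[140:310,220:450]; 
        else: cr=f[140:340,180:400]
        cv2.imwrite(f'pics/{tag}crop.png',cv2.resize(cr,None,fx=3.4 if tag=='scene0' else 3,fy=3.4 if tag=='scene0' else 3,interpolation=cv2.INTER_CUBIC))
E
```

```text
scene0 3715
plane [-0.01387446  0.00156406  0.18846952] 0.0019896970749759824
((556.9931030273438, -98.10305786132812), (287.0205993652344, 170.5770721435547), 78.91828155517578)
[[ 0.4457109  -0.22254425]
 [ 0.61310744 -0.25533068]
 [ 0.6682753   0.02633813]
 [ 0.5008788   0.05912457]]
[0.18193745 0.17956363 0.17923876 0.18161257]
rod 574 [0.20323121 0.10103624 0.00600235] [0.94628739 0.49975471 0.02968248]
side0 2454
plane [ 0.00056519 -0.0060565   0.17826699] 0.002203765029324795
((557.0901489257812, -97.18128967285156), (292.1328430175781, 170.94522094726562), 78.95195770263672)
[[ 0.4452106  -0.22416134]
 [ 0.6129877  -0.25691992]
 [ 0.66896975  0.02979877]
 [ 0.5011926   0.06255734]]
[0.17987625 0.18016948 0.17846461 0.17817138]
rod 1117 [0.20961114 0.10864815 0.00600489] [0.93571462 0.46997241 0.02999935]
```

View pics/scene0crop.png

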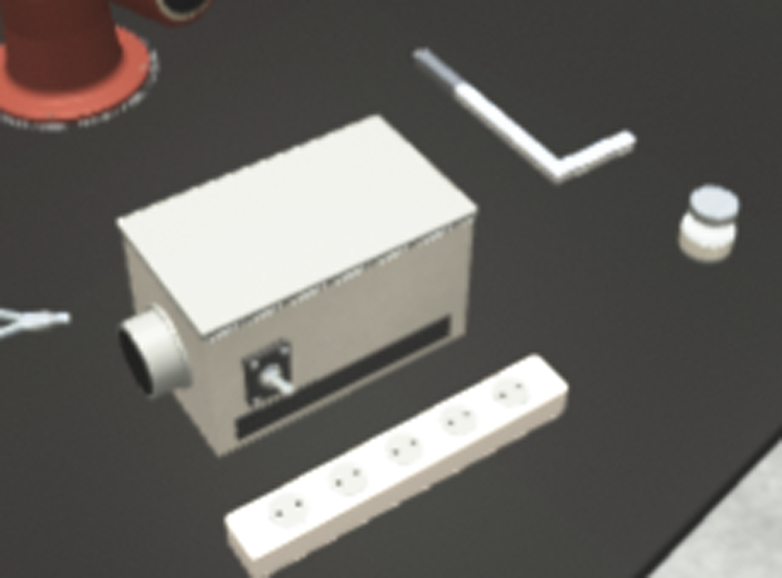

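View pics/side0crop.png

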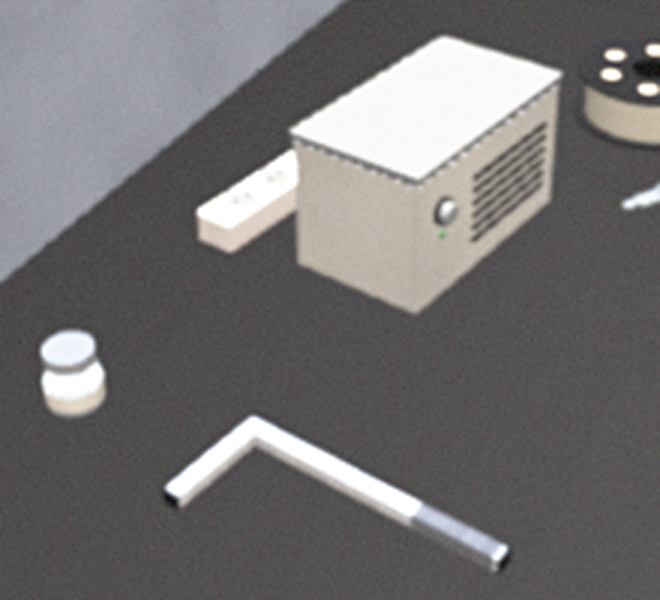

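```bash
cat > rodfit.py <<'E'
from h import *
from scipy.optimize import minimize
def seg(p,a,b):
    d=b-a; t=np.clip(((p-a)@d)/(d@d),0,1); return np.linalg.norm(p-a-t[:,None]*d,axis=1)
E
python3 - <<'E'
from rodfit import *
allp=[]
for tag,box in [('scene0',(335,150,415,200)),('side0',(225,270,360,340))]:
    im=load(tag); P=cloud(im)
    u0,v0,u1,v1=box
    g=im['frame'].astype(float).mean(2)
    sub=np.zeros_like(g,bool); sub[v0:v1,u0:u1]=1
    m=sub&(g>95)
    v,u=np.nonzero(m)
    q=plane_pt(im,np.c_[u,v],0.010)[:,:2]
    print(tag,len(q),q.min(0),q.max(0), 'depth z med',np.nanmedian(P[m][:,2]))
    # L fit: x,y,yaw
    def cost(s):
        x,y,th=s; ex=np.array([np.cos(th),np.sin(th)]); ey=np.array([-ex[1],ex[0]]); o=np.array([x,y])
        b=o+.1*ex; d=np.minimum(seg(q,b,b-.28*ex),seg(q,b,b+.112*ey))
        # coverage
        S=np.r_[[b-t*ex for t in np.linspace(0,.28,57)],[b+t*ey for t in np.linspace(0,.112,23)]]
        c=np.linalg.norm(S[:,None]-q[None],axis=2).min(1)
        return (np.minimum(d,.03)**2).mean()+ (np.minimum(c,.03)**2).mean()
    best=min((minimize(cost,[q.mean(0)[0]+a,q.mean(0)[1]+bb,th],method='Nelder-Mead',options=dict(maxiter=600)) for th in np.arange(-.9,1,.3) for a in(-.03,.03) for bb in (-.03,.03)),key=lambda r:r.fun)
    print(best.x,np.degrees(best.x[2]),best.fun)
# switch
im=load('scene0'); c=np.array([.557,-.0977]); th=np.radians(-11.07); ex=np.array([np.cos(th),np.sin(th),0]); ey=np.array([-ex[1],ex[0],0])
n=world(im,[[299.4,250.3],[306,255]]); E=im['extrinsics']; d=np.c_[n,np.ones(len(n))]@E[:3,:3].T; o=E[:3,3]
for dd in (.088,.094,.124):
    s=(dd-(o-np.r_[c,0])@ex)/(d@ex); X=o+d*s[:,None]; print(dd,'y_e',(X-np.r_[c,0])@ey,'z',X[:,2])
P=cloud(im)
# rear face & strip & jar
for name,(u0,v0,u1,v1) in dict(rear=(320,215,350,235),strip=(290,250,385,305),jar=(420,195,438,216)).items():
    q=P[v0:v1,u0:u1].reshape(-1,3); q=q[~np.isnan(q[:,0])]; q=q[q[:,2]>.03]; r=q-np.r_[c,0]; print(name,np.percentile(r@ex,[5,50,95]),np.percentile(r@ey,[5,50,95]),np.percentile(q[:,2],[5,95]),np.median(q,0))
p=proj(im,[np.r_[c,0]+ex*a+ey*b+[0,0,.18] for a,b in((-.083,-.143),(.083,-.143),(.083,.143),(-.083,.143))]+[np.r_[c,0]+ex*.08+ey*b for b in (-.14,.14)]); print(p)
E
```

```text
scene0 799 [0.29068124 0.11302806] [0.60546479 0.40387457] depth z med 0.016752523842863687
[ 0.4704455   0.3047501  -0.21793195] -12.486580773486466 0.00040429905049554465
side0 1339 [0.2973399  0.26473918] [0.60506986 0.39861979] depth z med 0.013212234660319955
[ 0.47181732  0.30261568 -0.20008475] -11.464011669769944 0.00010754866080715563
0.088 y_e [-0.08499393 -0.06319779] z [0.09430051 0.05827496]
0.094 y_e [-0.08810937 -0.06650597] z [0.10210724 0.06640028]
0.124 y_e [-0.10368655 -0.08304688] z [0.14114092 0.10702686]
rear [0.07707611 0.07946468 0.08205882] [-0.00123487  0.04847625  0.1013644 ] [0.06806665 0.17694262] [ 0.64408718 -0.06521863  0.1232589 ]
strip [0.08031255 0.18567041 0.20985045] [-0.15889362 -0.04732289  0.12388321] [0.03426698 0.07743939] [ 0.73188459 -0.17458279  0.04124875]
jar [0.09752171 0.12213968 0.14048332] [0.41238808 0.4272435  0.45466203] [0.03298894 0.0693279 ] [0.75912588 0.29730573 0.06206386]
[[253.88646587 204.47085882]
 [279.32642975 237.7397504 ]
 [360.55907392 200.39570811]
 [330.72164739 173.04967175]
 [284.42022261 275.67627997]
 [356.14163555 239.39341276]]
```

```bash
python3 - <<'E'
from h import *
x,y,th=.4718,.3026,-.200
ex=np.array([np.cos(th),np.sin(th),0]); ey=np.array([-ex[1],ex[0],0]); o=np.array([x,y,.016])
pts=[o+a*ex+b*ey for a,b in ((-.18,-.008),(.108,-.008),(.108,.112),(.092,.112),(.092,.008),(-.18,.008))]
for tag,b in (('scene0',(320,140,420,210)),('side0',(215,260,375,350))):
    im=load(tag); f=cv2.resize(im['frame'][b[1]:b[3],b[0]:b[2],::-1],None,fx=5,fy=5,interpolation=cv2.INTER_CUBIC)
    p=((proj(im,pts)-b[:2]+.5)*5).astype(int); cv2.polylines(f,[p],True,(0,0,255),1); cv2.imwrite(f'pics/ov_{tag}.png',f)
E
```

```text
(no output)
```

View pics/ov_scene0.png

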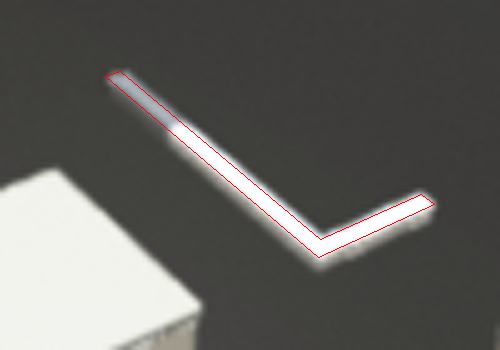

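View pics/ov_side0.png

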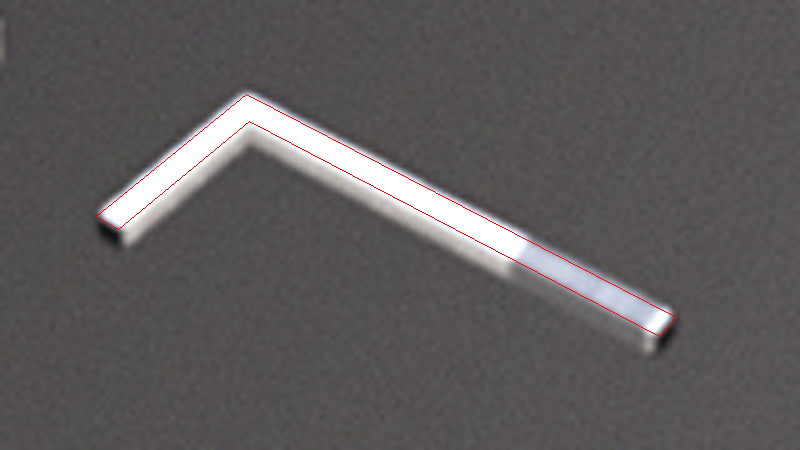

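The overlay fits the rod in both cameras. The rod origin is at about (0.472, 0.303) with yaw −11.5°. The extractor centre is at (0.557, −0.098) with yaw −11.1°, and the switch sits at y_e ≈ −0.084. I start with the front right corner.

Emit:
{"fn": "jog_arm", "kwargs": {"steps": [{"dx": 0.7, "dy": 0.75, "twist": -1}, {"dx": 1.4, "dy": 1.5, "twist": -2}, {"dx": 2.0, "dy": 2.3, "twist": -2.8}, {"dx": 2.6, "dy": 3.1, "twist": -2.8}, {"dx": 3.2, "dy": 3.9, "twist": -2.8}], "gripper": 255, "newtons": 60}}

```text
validation failed for argument at $.st...
```

Emit:
{"fn": "jog_arm", "kwargs": {"steps": [{"dx": 0.7, "dy": 0.75, "dz": 0.0, "twist": -1.0}, {"dx": 1.4, "dy": 1.5, "dz": 0.0, "twist": -2.0}, {"dx": 2.0, "dy": 2.3, "dz": 0.0, "twist": -2.8}, {"dx": 2.6, "dy": 3.1, "dz": 0.0, "twist": -2.8}, {"dx": 3.2, "dy": 3.9, "dz": 0.0, "twist": -2.8}], "gripper": 255, "newtons": 60}}

```text
t: 0.78
tool_pos: [0.3707, -0.3628, 0.2301]
tool_rot: [-3.124, 0.314, -0.001]
contact_force: [0.1, 0.1, 0.7]
opening: 0.0001
```

Emit:
{"fn": "jog_arm", "kwargs": {"steps": [{"dx": 0.5, "dy": 0.8, "dz": 0.0, "twist": 0.0}, {"dx": 1.1, "dy": 1.7, "dz": -0.1, "twist": 0.0}, {"dx": 1.7, "dy": 2.6, "dz": -0.3, "twist": 0.0}, {"dx": 1.7, "dy": 2.6, "dz": -0.5, "twist": 0.0}, {"dx": 1.7, "dy": 2.6, "dz": -0.6, "twist": 0.0}]}}

```text
t: 1.4
tool_pos: [0.4721, -0.2065, 0.1926]
tool_rot: [-3.124, 0.312, 0.003]
contact_force: [-0.1, 0.2, 0.2]
opening: -0.0
```

```bash
python3 - <<'E'
from h import *
o=ctrl.get_obs(); print(o['tool_pos'],o['contact_force'],o['wrist_torque'])
E
```

```text
[ 0.47209033 -0.20650082  0.19263681] [-0.06753681  0.18471962  0.20452683] [ 0.03719426 -0.00818719  0.00447904]
```

Emit:
{"fn": "jog_arm", "kwargs": {"steps": [{"dx": 0.0, "dy": 0.0, "dz": -0.15, "twist": 0.0}, {"dx": 0.0, "dy": 0.0, "dz": -0.2, "twist": 0.0}, {"dx": 0.0, "dy": 0.0, "dz": -0.25, "twist": 0.0}, {"dx": 0.0, "dy": 0.0, "dz": -0.28, "twist": 0.0}, {"dx": 0.0, "dy": 0.0, "dz": -0.28, "twist": 0.0}]}}

```text
t: 2.02
tool_pos: [0.4715, -0.2077, 0.1777]
tool_rot: [-3.125, 0.315, 0.004]
contact_force: [-5.2, 0.6, 7.1]
opening: 0.0
```

Emit:
{"fn": "jog_arm", "kwargs": {"steps": [{"dx": 0.0, "dy": 0.0, "dz": -0.05, "twist": 0.0}, {"dx": 0.0, "dy": 0.0, "dz": -0.1, "twist": 0.0}, {"dx": 0.0, "dy": 0.0, "dz": -0.1, "twist": 0.0}]}}

```text
t: 2.4
tool_pos: [0.4719, -0.2084, 0.1756]
tool_rot: [-3.124, 0.317, 0.001]
contact_force: [-6.2, 4.3, 14.0]
opening: 0.0
```

Emit:
{"fn": "jog_arm", "kwargs": {"steps": [{"dx": 0.0, "dy": 0.0, "dz": -0.08, "twist": 0.0}, {"dx": 0.0, "dy": 0.0, "dz": -0.1, "twist": 0.0}, {"dx": 0.0, "dy": 0.0, "dz": -0.1, "twist": 0.0}]}}

```text
t: 2.78
tool_pos: [0.4726, -0.2091, 0.1755]
tool_rot: [-3.124, 0.318, -0.003]
contact_force: [-9.2, 7.6, 22.0]
opening: -0.0002
```

Emit:
{"fn": "jog_arm", "kwargs": {"steps": [{"dx": 0.0, "dy": 0.0, "dz": 0.4, "twist": 0.0}, {"dx": 0.2, "dy": 1.0, "dz": 0.4, "twist": 0.0}, {"dx": 0.4, "dy": 2.0, "dz": 0.4, "twist": 0.0}, {"dx": 0.6, "dy": 3.0, "dz": 0.4, "twist": 0.0}, {"dx": 0.8, "dy": 4.0, "dz": 0.3, "twist": 0.0}]}}

```text
t: 3.4
tool_pos: [0.5215, 0.0318, 0.1947]
tool_rot: [-3.124, 0.321, -0.007]
contact_force: [0.8, 0.5, -0.6]
opening: -0.0002
```

Emit:
{"fn": "jog_arm", "kwargs": {"steps": [{"dx": 0.0, "dy": 0.0, "dz": -0.1, "twist": 0.0}, {"dx": 0.0, "dy": 0.0, "dz": -0.15, "twist": 0.0}, {"dx": 0.0, "dy": 0.0, "dz": -0.2, "twist": 0.0}, {"dx": 0.0, "dy": 0.0, "dz": -0.25, "twist": 0.0}, {"dx": 0.0, "dy": 0.0, "dz": -0.28, "twist": 0.0}]}}

```text
t: 4.03
tool_pos: [0.5217, 0.0305, 0.1788]
tool_rot: [-3.125, 0.323, -0.008]
contact_force: [-3.2, -1.6, 6.1]
opening: 0.0002
```

Emit:
{"fn": "jog_arm", "kwargs": {"steps": [{"dx": 0.0, "dy": 0.0, "dz": -0.08, "twist": 0.0}, {"dx": 0.0, "dy": 0.0, "dz": -0.12, "twist": 0.0}, {"dx": 0.0, "dy": 0.0, "dz": -0.16, "twist": 0.0}, {"dx": 0.0, "dy": 0.0, "dz": -0.16, "twist": 0.0}]}}

```text
t: 4.53
tool_pos: [0.5221, 0.0305, 0.1754]
tool_rot: [-3.124, 0.324, -0.009]
contact_force: [-14.6, 1.5, 25.8]
opening: -0.0005
```

Emit:
{"fn": "jog_arm", "kwargs": {"steps": [{"dx": 0.0, "dy": 0.0, "dz": 0.4, "twist": 0.0}, {"dx": 0.8, "dy": -0.1, "dz": 0.4, "twist": 0.0}, {"dx": 1.6, "dy": -0.2, "dz": 0.3, "twist": 0.0}, {"dx": 2.0, "dy": -0.3, "dz": 0.2, "twist": 0.0}, {"dx": 2.0, "dy": -0.3, "dz": 0.1, "twist": 0.0}]}}

```text
t: 5.15
tool_pos: [0.6429, 0.0116, 0.1807]
tool_rot: [-3.124, 0.326, -0.008]
contact_force: [0.0, -0.3, 0.7]
opening: -0.0001
```

Emit:
{"fn": "jog_arm", "kwargs": {"steps": [{"dx": 0.0, "dy": 0.0, "dz": -0.05, "twist": 0.0}, {"dx": 0.0, "dy": 0.0, "dz": -0.1, "twist": 0.0}, {"dx": 0.0, "dy": 0.0, "dz": -0.15, "twist": 0.0}, {"dx": 0.0, "dy": 0.0, "dz": -0.18, "twist": 0.0}, {"dx": 0.0, "dy": 0.0, "dz": -0.18, "twist": 0.0}]}}

```text
t: 5.78
tool_pos: [0.6425, 0.0118, 0.1752]
tool_rot: [-3.124, 0.325, -0.011]
contact_force: [-8.0, 0.4, 16.4]
opening: 0.0
```

Emit:
{"fn": "jog_arm", "kwargs": {"steps": [{"dx": 0.0, "dy": 0.0, "dz": 0.4, "twist": 0.0}, {"dx": -0.2, "dy": -1.0, "dz": 0.4, "twist": 0.0}, {"dx": -0.4, "dy": -2.0, "dz": 0.4, "twist": 0.0}, {"dx": -0.6, "dy": -3.0, "dz": 0.3, "twist": 0.0}, {"dx": -0.8, "dy": -4.0, "dz": 0.2, "twist": 0.0}]}}

```text
t: 6.4
tool_pos: [0.5931, -0.2293, 0.1875]
tool_rot: [-3.124, 0.325, -0.012]
contact_force: [0.7, 0.2, -0.7]
opening: 0.0001
```

Emit:
{"fn": "jog_arm", "kwargs": {"steps": [{"dx": 0.0, "dy": 0.0, "dz": -0.1, "twist": 0.0}, {"dx": 0.0, "dy": 0.0, "dz": -0.15, "twist": 0.0}, {"dx": 0.0, "dy": 0.0, "dz": -0.2, "twist": 0.0}, {"dx": 0.0, "dy": 0.0, "dz": -0.26, "twist": 0.0}, {"dx": 0.0, "dy": 0.0, "dz": -0.28, "twist": 0.0}]}}

```text
t: 7.02
tool_pos: [0.5935, -0.2288, 0.175]
tool_rot: [3.122, -0.321, 0.014]
contact_force: [-8.4, -0.5, 16.0]
opening: 0.0001
```

A second round, to check for corners that rocked back up.

Emit:
{"fn": "jog_arm", "kwargs": {"steps": [{"dx": 0.0, "dy": 0.0, "dz": 0.4, "twist": 0.0}, {"dx": -0.8, "dy": 0.2, "dz": 0.4, "twist": 0.0}, {"dx": -1.6, "dy": 0.3, "dz": 0.3, "twist": 0.0}, {"dx": -2.0, "dy": 0.4, "dz": 0.15, "twist": 0.0}, {"dx": -2.0, "dy": 0.4, "dz": 0.08, "twist": 0.0}]}}

```text
t: 7.65
tool_pos: [0.4727, -0.2027, 0.1793]
tool_rot: [3.123, -0.318, 0.014]
contact_force: [-0.4, 0.2, -1.5]
opening: -0.0002
```

Emit:
{"fn": "jog_arm", "kwargs": {"steps": [{"dx": 0.0, "dy": 0.0, "dz": -0.05, "twist": 0.0}, {"dx": 0.0, "dy": 0.0, "dz": -0.1, "twist": 0.0}, {"dx": 0.0, "dy": 0.0, "dz": -0.15, "twist": 0.0}, {"dx": 0.0, "dy": 0.0, "dz": -0.18, "twist": 0.0}]}}

```text
t: 8.15
tool_pos: [0.4738, -0.2021, 0.1749]
tool_rot: [3.125, -0.316, 0.012]
contact_force: [-16.5, 11.3, 32.7]
opening: -0.0001
```

Emit:
{"fn": "jog_arm", "kwargs": {"steps": [{"dx": 0.0, "dy": 0.0, "dz": 0.4, "twist": 0.0}, {"dx": 0.2, "dy": 1.0, "dz": 0.4, "twist": 0.0}, {"dx": 0.4, "dy": 2.0, "dz": 0.4, "twist": 0.0}, {"dx": 0.6, "dy": 3.0, "dz": 0.3, "twist": 0.0}, {"dx": 0.8, "dy": 4.0, "dz": 0.15, "twist": 0.0}]}}

```text
t: 8.78
tool_pos: [0.5233, 0.0402, 0.1846]
tool_rot: [3.125, -0.315, 0.016]
contact_force: [-0.2, -1.2, 0.2]
opening: -0.0002
```

Emit:
{"fn": "jog_arm", "kwargs": {"steps": [{"dx": 0.0, "dy": 0.0, "dz": -0.1, "twist": 0.0}, {"dx": 0.0, "dy": 0.0, "dz": -0.15, "twist": 0.0}, {"dx": 0.0, "dy": 0.0, "dz": -0.2, "twist": 0.0}, {"dx": 0.0, "dy": 0.0, "dz": -0.23, "twist": 0.0}]}}

```text
t: 9.28
tool_pos: [0.524, 0.0405, 0.175]
tool_rot: [-3.122, 0.318, -0.017]
contact_force: [-9.9, 6.9, 22.1]
opening: -0.0003
```

Emit:
{"fn": "jog_arm", "kwargs": {"steps": [{"dx": 0.0, "dy": 0.0, "dz": 0.8, "twist": 0.0}, {"dx": -0.2, "dy": 1.0, "dz": 0.8, "twist": 0.0}, {"dx": -0.4, "dy": 2.0, "dz": 0.8, "twist": 0.0}, {"dx": -0.6, "dy": 3.0, "dz": 0.6, "twist": 0.0}, {"dx": -0.9, "dy": 4.0, "dz": 0.0, "twist": 0.0}], "gripper": 0}}

```text
t: 9.9
tool_pos: [0.4745, 0.2735, 0.1821]
tool_rot: [-3.119, 0.322, -0.025]
contact_force: [1.5, -0.2, -0.3]
opening: 0.0851
```

```bash
python3 - <<'E'
from h import *
o=ctrl.get_obs(); print(o['tool_pos'],o['tool_rot'],o['opening'])
C=np.array([.557,-.0977]); th=np.radians(-11.07); ex=np.array([np.cos(th),np.sin(th)]); ey=np.array([-ex[1],ex[0]])
for n in ['scene','side']:
    im=grab(n,n+'1'); P=cloud(im); q=P.reshape(-1,3); q=q[~np.isnan(q[:,0])]; r=q[:,:2]-C; x=r@ex; y=r@ey
    m=(abs(x)<.08)&(abs(y)<.14)&(abs(q[:,2]-.177)<.01); A=np.c_[x,y,np.ones(len(x))][m]; z=q[m,2]
    c,res,_,_=np.linalg.lstsq(A,z,rcond=None); print(n,m.sum(),c,[round(float(np.dot(c,[a,b,1])),4) for a,b in((-.062,.122),(-.062,-.122),(.062,.122),(.062,-.122))])
E
```

```text
[0.47451994 0.27348693 0.18207401] [-3.11871775  0.32193226 -0.02534855] 0.08512164411065119
scene 3147 [-0.00148056  0.00184472  0.17671024] [0.177, 0.1766, 0.1768, 0.1764]
side 1087 [0.00360592 0.00127996 0.17534409] [0.1753, 0.175, 0.1757, 0.1754]
```

Emit:
{"fn": "jog_arm", "kwargs": {"steps": [{"dx": 0.0, "dy": 0.48, "dz": 0.0, "twist": 0.0}, {"dx": 0.0, "dy": 0.48, "dz": -1.0, "twist": 0.0}, {"dx": 0.0, "dy": 0.48, "dz": -2.0, "twist": 0.0}, {"dx": 0.0, "dy": 0.48, "dz": -2.5, "twist": 0.0}, {"dx": 0.0, "dy": 0.48, "dz": -2.7, "twist": 0.0}]}}

```text
t: 10.62
tool_pos: [0.4697, 0.3007, 0.0121]
tool_rot: [3.125, -0.318, 0.003]
contact_force: [0.3, 0.8, 1.0]
opening: 0.0851
```

```bash
python3 - <<'E'
from h import *
o=ctrl.get_obs(); print(o['tool_pos'],o['tool_rot'],o['contact_force'])
grab('wrist','wrist2'); im=grab('side','side2'); cv2.imwrite('pics/side2c.png',cv2.resize(im['frame'][200:360,180:420,::-1],None,fx=3,fy=3))
E
```

```text
[0.46967014 0.30066913 0.01210867] [ 3.1251396  -0.31776219  0.00327477] [0.31325609 0.80038259 1.04130219]
```

View pics/wrist2.png

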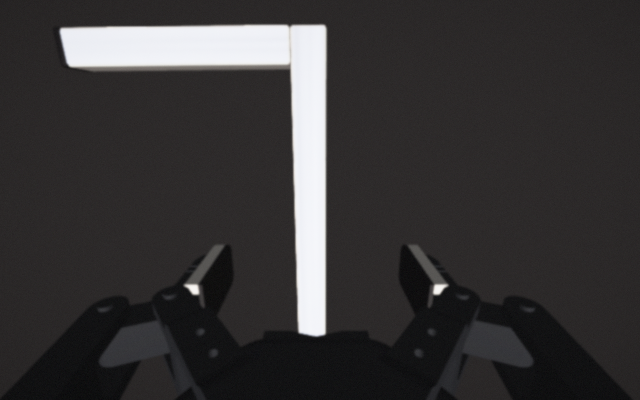

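View pics/side2c.png

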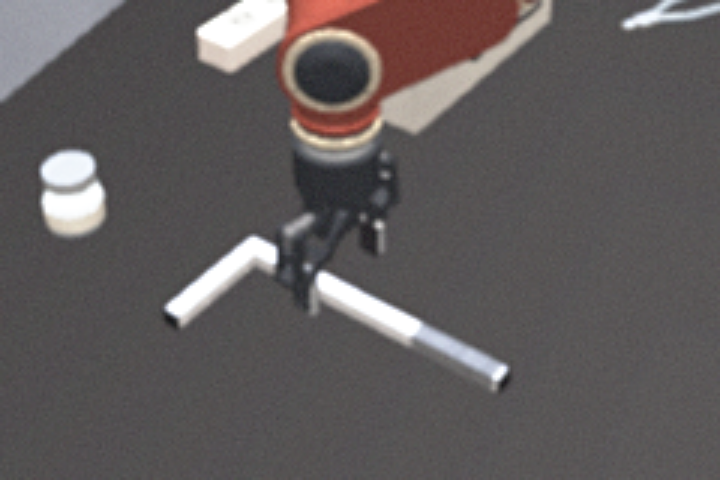

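The wrist view shows the rod at column 313, midway between the pads (232 and 400). I go down and grip.

Emit:
{"fn": "jog_arm", "kwargs": {"steps": [{"dx": 0.0, "dy": 0.0, "dz": -0.13, "twist": 0.0}, {"dx": 0.0, "dy": 0.0, "dz": -0.13, "twist": 0.0}, {"dx": 0.0, "dy": 0.0, "dz": -0.13, "twist": 0.0}, {"dx": 0.0, "dy": 0.0, "dz": -0.13, "twist": 0.0}, {"dx": 0.0, "dy": 0.0, "dz": -0.13, "twist": 0.0}], "gripper": 255, "newtons": 90}}

```text
t: 11.35
tool_pos: [0.4709, 0.3021, 0.0069]
tool_rot: [-3.124, 0.316, -0.008]
contact_force: [-1.3, 0.4, 5.6]
opening: 0.013
```

Emit:
{"fn": "jog_arm", "kwargs": {"steps": [{"dx": 0.0, "dy": 0.0, "dz": 0.0, "twist": 0.0}, {"dx": 0.0, "dy": 0.0, "dz": 0.5, "twist": 0.0}, {"dx": 0.0, "dy": 0.0, "dz": 1.3, "twist": 0.0}, {"dx": 0.0, "dy": 0.0, "dz": 2.2, "twist": 0.0}, {"dx": 0.0, "dy": 0.0, "dz": 3.2, "twist": 0.0}]}}

```text
t: 11.98
tool_pos: [0.4698, 0.3016, 0.1989]
tool_rot: [-3.125, 0.316, -0.004]
contact_force: [0.7, 0.3, -0.9]
opening: 0.0131
```

```bash
python3 - <<'E'
from h import *
o=ctrl.get_obs(); print(o['tool_pos'],o['tool_rot'],o['contact_force'],o['opening'])
grab('wrist','wrist3'); im=grab('scene','scene3'); cv2.imwrite('pics/scene3c.png',cv2.resize(im['frame'][90:290,230:470,::-1],None,fx=3,fy=3))
im=grab('side','side3'); cv2.imwrite('pics/side3c.png',cv2.resize(im['frame'][100:340,180:420,::-1],None,fx=2.5,fy=2.5))
E
```

```text
[0.46981407 0.3015903  0.19890665] [-3.12540113  0.31617301 -0.00422292] [ 0.73147056  0.30036502 -0.93019025] 0.013103113152811763
```

View pics/scene3c.png

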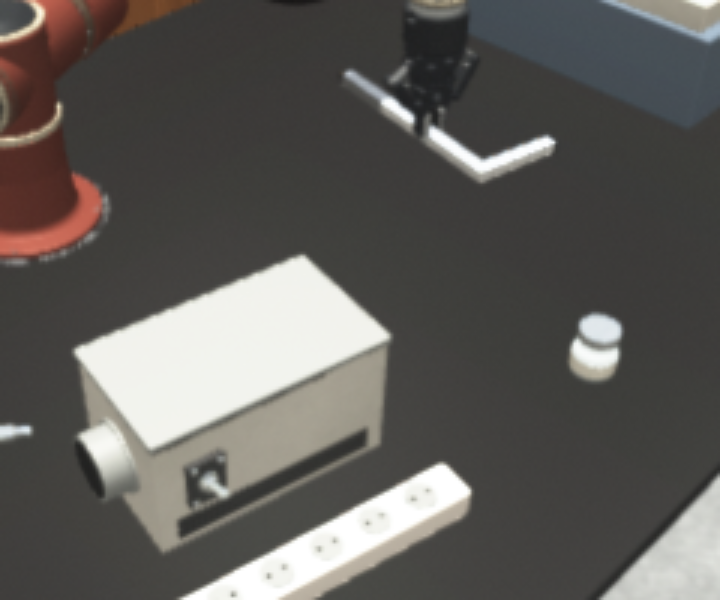

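View pics/side3c.png

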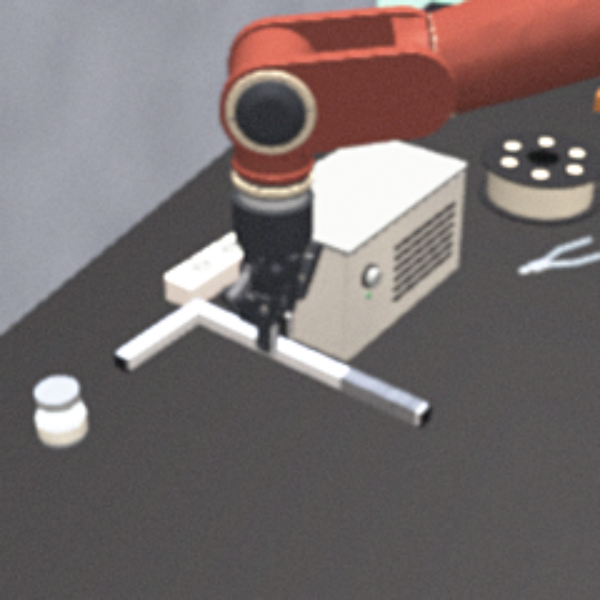

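Emit:
{"fn": "jog_arm", "kwargs": {"steps": [{"dx": 0.2, "dy": -0.7, "dz": 0.5, "twist": 0.0}, {"dx": 0.4, "dy": -1.6, "dz": 0.8, "twist": 0.0}, {"dx": 0.6, "dy": -2.5, "dz": 0.8, "twist": 0.0}, {"dx": 0.8, "dy": -3.4, "dz": 0.8, "twist": 0.0}, {"dx": 1.1, "dy": -4.3, "dz": 0.8, "twist": 0.0}]}}

```text
t: 12.75
tool_pos: [0.5379, 0.0435, 0.2485]
tool_rot: [-3.12, 0.315, -0.013]
contact_force: [0.7, 0.9, -1.5]
opening: 0.0132
```

Emit:
{"fn": "jog_arm", "kwargs": {"steps": [{"dx": 0.2, "dy": -0.9, "dz": 0.0, "twist": 0.0}, {"dx": 0.4, "dy": -1.7, "dz": 0.0, "twist": 0.0}, {"dx": 0.55, "dy": -2.4, "dz": 0.0, "twist": 0.0}, {"dx": 0.55, "dy": -2.4, "dz": 0.0, "twist": 0.0}]}}

```text
t: 13.25
tool_pos: [0.57, -0.1028, 0.2453]
tool_rot: [-3.118, 0.322, -0.006]
contact_force: [-1.0, 1.0, -2.0]
opening: 0.0128
```

```bash
cat > ef.py <<'E'
from h import *
C=np.array([.557,-.0977]); th=np.radians(-11.07); ex=np.array([np.cos(th),np.sin(th)]); ey=np.array([-ex[1],ex[0]])
def e(p): r=np.array(p[:2])-C; return np.round([r@ex,r@ey,p[2]],4)
def W(x,y): return C+x*ex+y*ey
E
python3 - <<'E'
from ef import *
o=ctrl.get_obs(); p=o['tool_pos']; print(p,e(p),o['tool_rot'],o['contact_force']); t=W(.0105,0); print('to go units',(t-p[:2])/.06,(0.184-p[2])/.06)
im=grab('scene','scene4'); cv2.imwrite('pics/scene4c.png',cv2.resize(im['frame'][100:300,200:440,::-1],None,fx=3,fy=3))
E
```

```text
[ 0.57004122 -0.1027744   0.2452877 ] [ 0.0138 -0.0025  0.2453] [-3.11846755  0.32162207 -0.00570442] [-1.04956262  1.00167396 -2.00854234]
to go units [-0.04560979  0.05097187] -1.0214616318125453
```

View pics/scene4c.png

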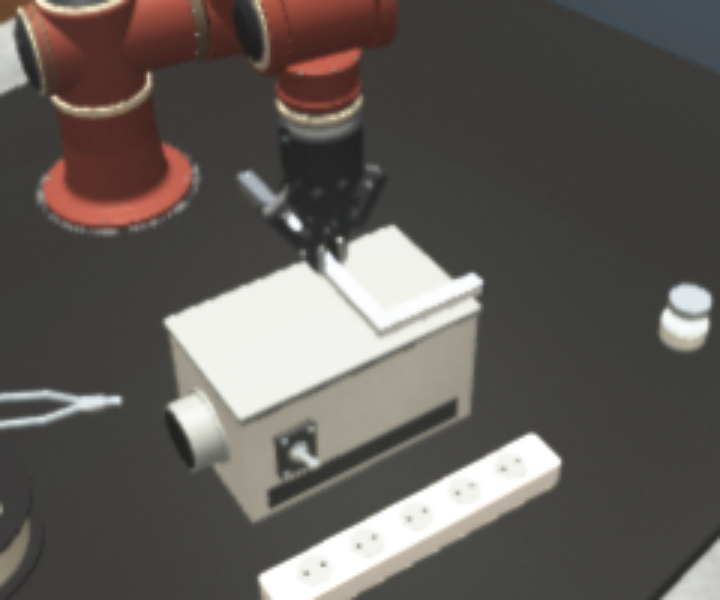

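Emit:
{"fn": "jog_arm", "kwargs": {"steps": [{"dx": 0.0, "dy": 0.0, "dz": -0.6, "twist": 0.0}, {"dx": 0.0, "dy": 0.0, "dz": -0.9, "twist": 0.0}, {"dx": 0.0, "dy": 0.0, "dz": -1.0, "twist": 0.0}, {"dx": 0.0, "dy": 0.0, "dz": -1.04, "twist": 0.0}]}}

```text
t: 13.8
tool_pos: [0.5701, -0.1007, 0.1834]
tool_rot: [-3.118, 0.318, -0.006]
contact_force: [-0.1, 0.2, -1.4]
opening: 0.0128
```

Emit:
{"fn": "jog_arm", "kwargs": {"steps": [{"dx": 0.0, "dy": 0.0, "dz": -0.03, "twist": 0.0}, {"dx": 0.0, "dy": 0.0, "dz": -0.03, "twist": 0.0}]}}

```text
t: 14.05
tool_pos: [0.5706, -0.1008, 0.1825]
tool_rot: [-3.118, 0.317, -0.009]
contact_force: [-0.2, 0.1, -0.6]
opening: 0.0131
```

Emit:
{"fn": "jog_arm", "kwargs": {"steps": [{"dx": 0.0, "dy": 0.0, "dz": 0.0, "twist": 0.0}, {"dx": 0.0, "dy": 0.0, "dz": 0.0, "twist": 0.0}, {"dx": 0.0, "dy": 0.0, "dz": 0.0, "twist": 0.0}, {"dx": 0.0, "dy": 0.0, "dz": 0.3, "twist": 0.0}, {"dx": 0.0, "dy": 0.0, "dz": 1.0, "twist": 0.0}], "gripper": 0}}

```text
t: 14.68
tool_pos: [0.5694, -0.1004, 0.2417]
tool_rot: [-3.118, 0.317, -0.002]
contact_force: [0.4, 0.1, -0.1]
opening: 0.0853
```

Emit:
{"fn": "jog_arm", "kwargs": {"steps": [{"dx": 0.0, "dy": 0.0, "dz": 0.3, "twist": 0.0}, {"dx": 0.0, "dy": 0.0, "dz": 0.3, "twist": 0.0}, {"dx": 0.0, "dy": 0.0, "dz": 0.3, "twist": 0.0}, {"dx": 0.0, "dy": 0.0, "dz": 0.3, "twist": 0.0}]}}

```text
t: 15.18
tool_pos: [0.5686, -0.1002, 0.2576]
tool_rot: [-3.117, 0.317, 0.003]
contact_force: [0.2, 0.1, -0.6]
opening: 0.086
```

```bash
python3 - <<'E'
from ef import *
o=ctrl.get_obs(); p=o['tool_pos']; print(p,e(p),o['tool_rot'],o['contact_force'])
im=grab('scene','scene5'); cv2.imwrite('pics/scene5c.png',cv2.resize(im['frame'][100:300,200:440,::-1],None,fx=3,fy=3))
im=grab('wrist','wrist5');im=grab('side','side5'); cv2.imwrite('pics/side5c.png',cv2.resize(im['frame'][100:300,200:440,::-1],None,fx=3,fy=3))
E
```

```text
[ 0.56860163 -0.10019157  0.25764662] [ 1.190e-02 -2.000e-04  2.576e-01] [-3.11694739e+00  3.17430423e-01  2.92604982e-03] [ 0.2392767   0.12183807 -0.5964976 ]
```

View pics/scene5c.png

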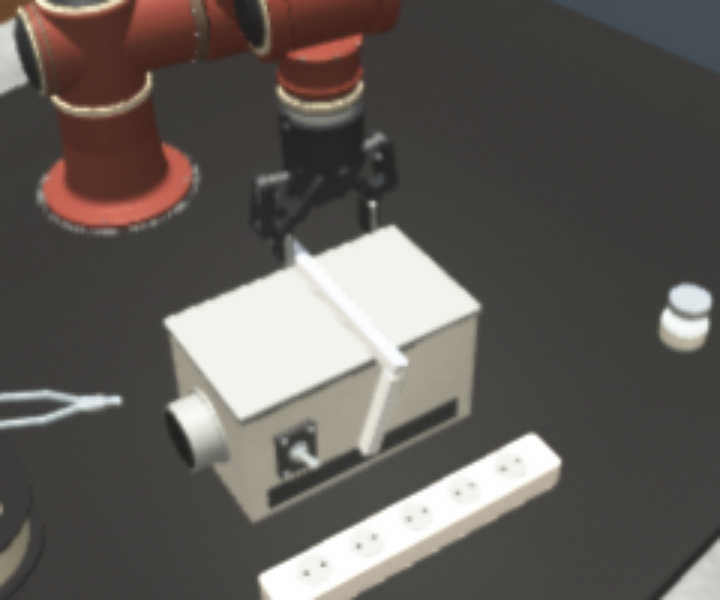

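View pics/wrist5.png

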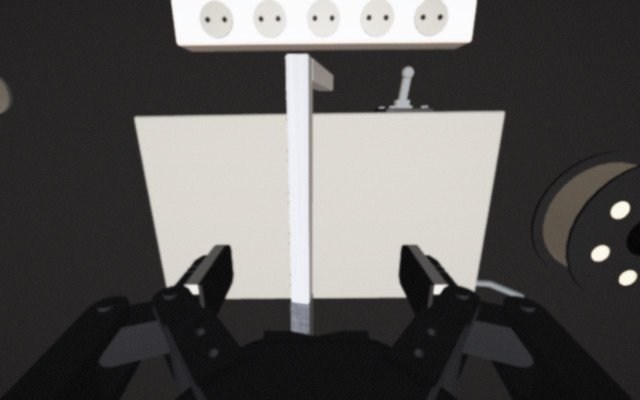

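```bash
python3 - <<'E'
from ef import *
im=load('wrist5')
for nm,px,z in (('bend L',(286,57),.191),('bend R',(312,57),.191),('tail L',(291.5,298),.191),('tail R',(311,298),.191),('toggle tip',(408,71),.109),('toggle base',(402,103),.1),('lid bl',(136,117),.175),('lid br',(504,112),.175),('lid front L',(166,298),.175),('lid front R',(478,298),.175)):
    w=plane_pt(im,[px],z)[0]; print(nm,w.round(4),e(w))
im=load('scene5')
for nm,px,z in (('bend top R',(409,362),.191),('bend top L',(383,372),.191),('tail',(290,240),.191)):
    q=np.array(px)/3+[200,100]; w=plane_pt(im,[q],z)[0]; print(nm,e(w))
# toggle in scene: tip ray at x_e=.124
for px,xe in (((317,462),.124),((297,452),.092)):
    q=np.array(px)/3+[200,100]; n=world(im,[q]);E=im['extrinsics'];d=np.r_[n[0],1]@E[:3,:3].T;o=E[:3,3];s=(xe-(o[:2]-C)@ex)/(d[:2]@ex);print('tog',e(o+s*d))
E
```

```text
bend L [ 0.6785 -0.1012  0.191 ] [0.12   0.0199 0.191 ]
bend R [ 0.675  -0.1184  0.191 ] [0.1198 0.0023 0.191 ]
tail L [ 0.4923 -0.062   0.191 ] [-0.0704  0.0226  0.191 ]
tail R [ 0.489  -0.0786  0.191 ] [-0.0704  0.0057  0.191 ]
toggle tip [ 0.6585 -0.2063  0.109 ] [ 0.1205 -0.0871  0.109 ]
toggle base [ 0.6306 -0.1999  0.1   ] [ 0.0918 -0.0861  0.1   ]
lid bl [0.6641 0.0233 0.175 ] [0.0819 0.1393 0.175 ]
lid br [ 0.6109 -0.2543  0.175 ] [ 0.0829 -0.1433  0.175 ]
lid front L [0.5039 0.058  0.175 ] [-0.082   0.1426  0.175 ]
lid front R [ 0.4467 -0.2283  0.175 ] [-0.0831 -0.1493  0.175 ]
bend top R [0.124  0.0231 0.191 ]
bend top L [ 0.1215 -0.0054  0.191 ]
tail [-0.102   0.0216  0.191 ]
tog [ 0.124  -0.084   0.1121]
tog [ 0.092  -0.0885  0.0987]
```

The rod hangs behind: its axis is at y_e ≈ 0.012, the bend at x_e ≈ 0.112, and the toggle at y_e ≈ −0.086. I grip it again at its origin.

Emit:
{"fn": "jog_arm", "kwargs": {"steps": [{"dx": 0.04, "dy": 0.2, "dz": 0.0, "twist": 0.0}, {"dx": 0.04, "dy": 0.2, "dz": -0.6, "twist": 0.0}, {"dx": 0.04, "dy": 0.2, "dz": -1.0, "twist": 0.0}, {"dx": 0.04, "dy": 0.2, "dz": -1.15, "twist": 0.0}, {"dx": 0.04, "dy": 0.2, "dz": -1.2, "twist": 0.0}]}}

```text
t: 15.95
tool_pos: [0.5715, -0.088, 0.1864]
tool_rot: [-3.117, 0.317, 0.001]
contact_force: [-0.1, -0.3, -0.1]
opening: 0.0854
```

```bash
python3 - <<'E'
from ef import *
o=ctrl.get_obs(); p=o['tool_pos']; print(p,e(p),o['tool_rot'],o['contact_force'])
im=grab('wrist','wrist6')
E
```

```text
[ 0.57148224 -0.08796228  0.18639709] [0.0123 0.0123 0.1864] [-3.11714726e+00  3.16914900e-01  1.20533013e-03] [-0.13119149 -0.33952201 -0.12608493]
```

View pics/wrist6.png

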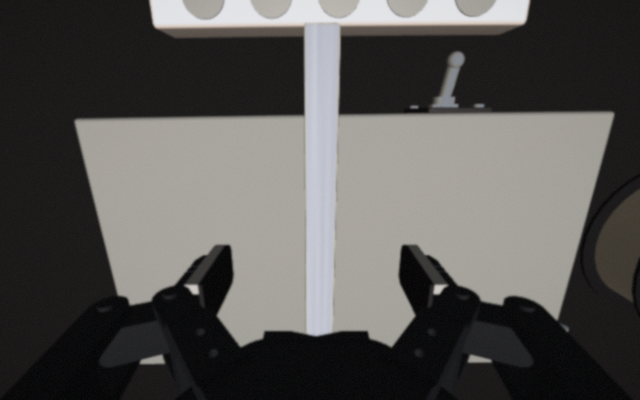

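Emit:
{"fn": "jog_arm", "kwargs": {"steps": [{"dx": 0.0, "dy": 0.0, "dz": -0.09, "twist": 0.0}, {"dx": 0.0, "dy": 0.0, "dz": -0.09, "twist": 0.0}, {"dx": 0.0, "dy": 0.0, "dz": -0.09, "twist": 0.0}, {"dx": 0.0, "dy": 0.0, "dz": -0.09, "twist": 0.0}, {"dx": 0.0, "dy": 0.0, "dz": -0.09, "twist": 0.0}], "gripper": 255, "newtons": 120}}

```text
t: 16.62
tool_pos: [0.5719, -0.0882, 0.1821]
tool_rot: [-3.117, 0.317, -0.001]
contact_force: [-1.3, -0.5, 2.1]
opening: 0.0119
```

Emit:
{"fn": "jog_arm", "kwargs": {"steps": [{"dx": 0.0, "dy": 0.0, "dz": 0.0, "twist": 0.0}, {"dx": 0.0, "dy": 0.0, "dz": 0.3, "twist": 0.0}, {"dx": 0.0, "dy": 0.0, "dz": 0.7, "twist": 0.0}, {"dx": 0.0, "dy": 0.0, "dz": 1.2, "twist": 0.0}, {"dx": 0.0, "dy": 0.0, "dz": 1.2, "twist": 0.0}]}}

```text
t: 17.25
tool_pos: [0.5737, -0.0887, 0.2582]
tool_rot: [-3.119, 0.317, -0.012]
contact_force: [-0.3, -0.4, -0.8]
opening: 0.0122
```

```bash
python3 - <<'E'
from ef import *
o=ctrl.get_obs(); p=o['tool_pos']; print(p,e(p),o['tool_rot'],o['contact_force'],o['opening'])
im=grab('wrist','wrist7');im=grab('scene','scene7'); cv2.imwrite('pics/scene7c.png',cv2.resize(im['frame'][130:290,240:400,::-1],None,fx=3.7,fy=3.7,interpolation=cv2.INTER_CUBIC))
E
```

```text
[ 0.57368686 -0.08869721  0.25822363] [0.0146 0.012  0.2582] [-3.11867374  0.31722794 -0.01216431] [-0.29128676 -0.36216    -0.83236683] 0.012249360993104226
```

View pics/scene7c.png

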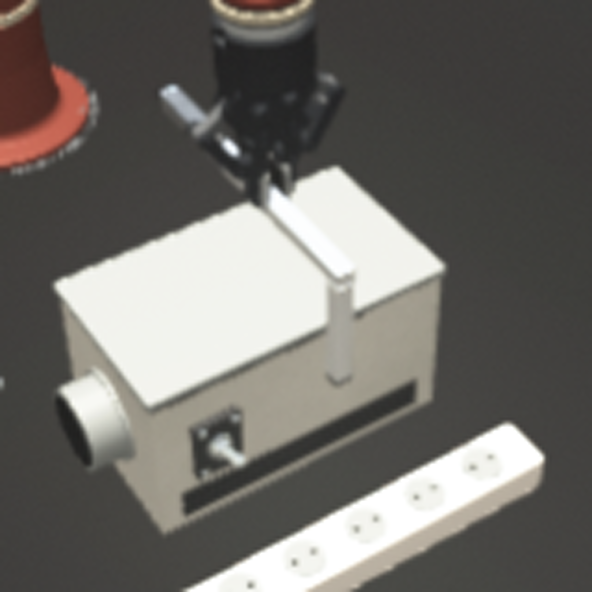

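```bash
python3 - <<'E'
from ef import *
im=load('scene7')
def ray(px,xe):
    q=np.array(px)/3.7+[240,130]; n=world(im,[q]);E=im['extrinsics'];d=np.r_[n[0],1]@E[:3,:3].T;o=E[:3,3];s=(xe-(o[:2]-C)@ex)/(d[:2]@ex);return e(o+s*d)
print('tip face L,R',ray((329,379),.1225),ray((351,374),.1225)); print('bend face',ray((330,277),.1225),ray((353,277),.1225))
print('toggle tip',ray((238,460),.124),'bush',ray((216,447),.094))
p=load('wrist7')
E
```

```text
tip face L,R [ 0.1225 -0.0015  0.1545] [0.1225 0.0198 0.148 ]
bend face [ 0.1225 -0.0014  0.2642] [0.1225 0.0195 0.2537]
toggle tip [ 0.124  -0.0885  0.1136] bush [ 0.094  -0.0917  0.102 ]
```

View pics/wrist7.png

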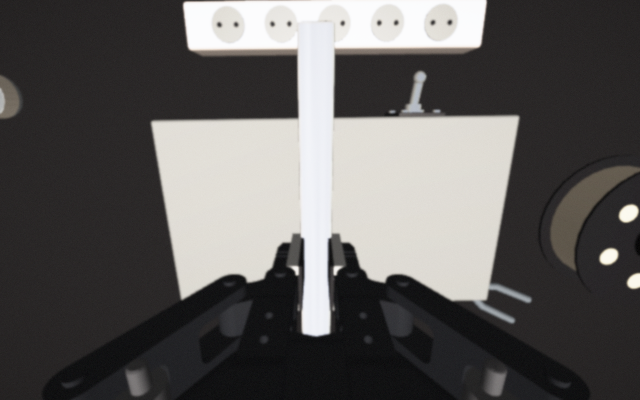

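Emit:
{"fn": "jog_arm", "kwargs": {"steps": [{"dx": -0.1, "dy": -0.6, "dz": 0.0, "twist": 0.0}, {"dx": -0.25, "dy": -1.3, "dz": 0.0, "twist": 0.0}, {"dx": -0.31, "dy": -1.6, "dz": 0.0, "twist": 0.0}, {"dx": -0.31, "dy": -1.6, "dz": 0.0, "twist": 0.0}, {"dx": -0.31, "dy": -1.6, "dz": 0.0, "twist": 0.0}]}}

```text
t: 17.98
tool_pos: [0.5533, -0.1832, 0.2533]
tool_rot: [-3.117, 0.316, -0.0]
contact_force: [-0.7, 0.6, -1.4]
opening: 0.012
```

```bash
python3 - <<'E'
from ef import *
o=ctrl.get_obs(); p=o['tool_pos']; print(p,e(p),o['tool_rot'],o['contact_force'],o['opening'])
im=grab('wrist','wrist8');im=grab('scene','scene8'); cv2.imwrite('pics/scene8c.png',cv2.resize(im['frame'][160:280,240:360,::-1],None,fx=5,fy=5,interpolation=cv2.INTER_CUBIC))
E
```

```text
[ 0.55327169 -0.18321037  0.25329372] [ 0.0128 -0.0846  0.2533] [-3.11652542e+00  3.16053243e-01 -8.24518479e-05] [-0.68017931  0.55014856 -1.44905188] 0.011956370197919553
```

View pics/scene8c.png

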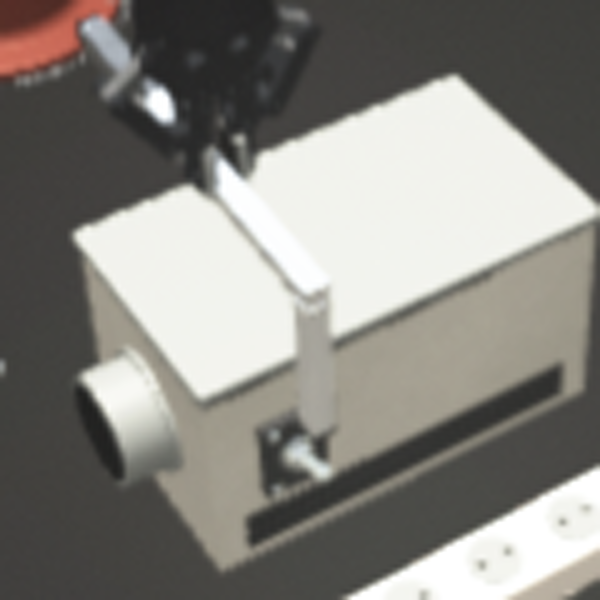

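View pics/wrist8.png

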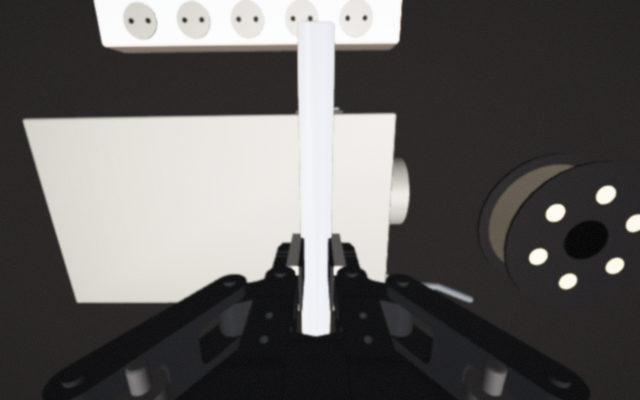

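```bash
python3 - <<'E'
from ef import *
im=load('scene8')
def ray(px,xe):
    q=np.array(px)/5+[240,160]; n=world(im,[q]);E=im['extrinsics'];d=np.r_[n[0],1]@E[:3,:3].T;o=E[:3,3];s=(xe-(o[:2]-C)@ex)/(d[:2]@ex);return e(o+s*d)
print('tip face L,R',ray((299,428),.1208),ray((336,424),.1208)); print('toggle tip',ray((322,470),.124),'bush',ray((292,452),.094))
print(proj(im,[np.r_[W(.124,y),.109] for y in(-.084,-.088)])*5-np.array([1200,800]))
E
```

```text
tip face L,R [ 0.1208 -0.0997  0.1558] [ 0.1208 -0.0755  0.1443]
toggle tip [ 0.124  -0.0882  0.1149] bush [ 0.094  -0.0915  0.1038]
[[328.49212772 473.50358132]
 [322.64629859 476.38505612]]
```

Emit:
{"fn": "jog_arm", "kwargs": {"steps": [{"dx": 0.0, "dy": 0.0, "dz": -0.3, "twist": 0.0}, {"dx": 0.0, "dy": 0.0, "dz": -0.45, "twist": 0.0}, {"dx": 0.0, "dy": 0.0, "dz": -0.57, "twist": 0.0}, {"dx": 0.0, "dy": 0.0, "dz": -0.68, "twist": 0.0}, {"dx": 0.0, "dy": 0.0, "dz": -0.78, "twist": 0.0}]}}

```text
t: 18.7
tool_pos: [0.5536, -0.1832, 0.2068]
tool_rot: [-3.117, 0.315, -0.002]
contact_force: [0.2, -0.4, -0.7]
opening: 0.0118
```

```bash
python3 - <<'E'
from ef import *
o=ctrl.get_obs(); p=o['tool_pos']; print(p,e(p),o['tool_rot'],o['contact_force'],o['opening'])
im=grab('scene','scene9'); cv2.imwrite('pics/scene9c.png',cv2.resize(im['frame'][160:280,240:360,::-1],None,fx=5,fy=5,interpolation=cv2.INTER_CUBIC))
E
```

```text
[ 0.55364602 -0.18320465  0.20681371] [ 0.0131 -0.0846  0.2068] [-3.11739408e+00  3.15130707e-01 -1.92560353e-03] [ 0.20079983 -0.41557817 -0.72091984] 0.011843757414832085
```

View pics/scene9c.png

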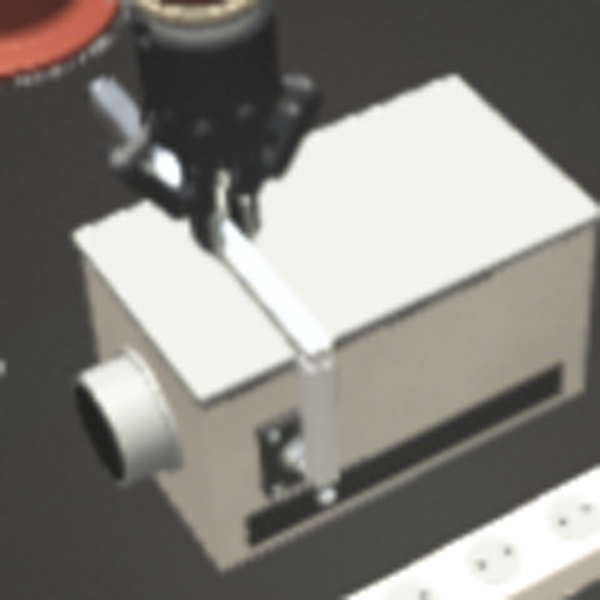

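```bash
python3 - <<'E'
from ef import *
im=load('scene9')
for a in (-.45,-.1,0,.2,.45): print(a,proj(im,[np.r_[W(.094+.033*np.cos(a),-.087),.095-.033*np.sin(a)]])*5-np.array([1200,800]))
E
```

```text
-0.45 [[323.83515242 474.9577703 ]]
-0.1 [[327.27166006 490.56486302]]
0 [[327.61684596 494.33824955]]
0.2 [[327.43716842 500.7157234 ]]
0.45 [[325.62163432 506.19813395]]
```

Emit:
{"fn": "jog_arm", "kwargs": {"steps": [{"dx": 0.0, "dy": 0.0, "dz": -0.06, "twist": 0.0}, {"dx": 0.0, "dy": 0.0, "dz": -0.1, "twist": 0.0}, {"dx": 0.0, "dy": 0.0, "dz": -0.1, "twist": 0.0}]}}

```text
t: 19.12
tool_pos: [0.5537, -0.1833, 0.2002]
tool_rot: [-3.117, 0.315, -0.002]
contact_force: [1.9, 0.9, 0.5]
opening: 0.0122
```

```bash
python3 - <<'E'
from ef import *
o=ctrl.get_obs(); p=o['tool_pos']; print(p,e(p),o['tool_rot'],o['contact_force'],o['opening'])
im=grab('scene','scene10'); cv2.imwrite('pics/scene10c.png',cv2.resize(im['frame'][160:280,240:360,::-1],None,fx=5,fy=5,interpolation=cv2.INTER_CUBIC))
E
```

```text
[ 0.55370883 -0.18326004  0.20023453] [ 0.0132 -0.0846  0.2002] [-3.11729671e+00  3.15360440e-01 -2.26325783e-03] [1.88598357 0.92097537 0.45384077] 0.012153684511983936
```

View pics/scene10c.png

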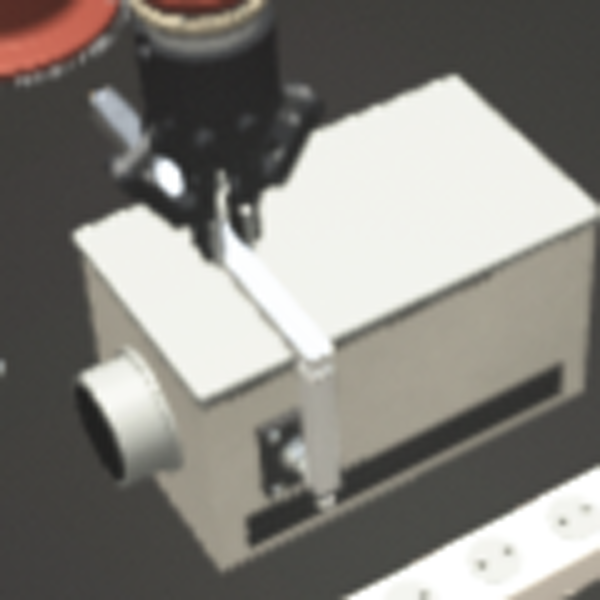

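Emit:
{"fn": "jog_arm", "kwargs": {"steps": [{"dx": 0.0, "dy": 0.0, "dz": 0.2, "twist": 0.0}, {"dx": 0.0, "dy": 0.0, "dz": 0.6, "twist": 0.0}, {"dx": 0.0, "dy": 0.0, "dz": 0.9, "twist": 0.0}, {"dx": 0.0, "dy": 0.0, "dz": 0.9, "twist": 0.0}]}}

```text
t: 19.68
tool_pos: [0.5545, -0.1836, 0.2567]
tool_rot: [-3.119, 0.315, -0.007]
contact_force: [-0.2, -1.0, -1.5]
opening: 0.0121
```

```bash
python3 - <<'E'
from ef import *
o=ctrl.get_obs(); p=o['tool_pos']; print(p,e(p),o['tool_rot'],o['contact_force'],o['opening'])
im=grab('scene','scene11'); cv2.imwrite('pics/scene11c.png',cv2.resize(im['frame'][160:280,240:360,::-1],None,fx=5,fy=5,interpolation=cv2.INTER_CUBIC))
E
```

```text
[ 0.55448059 -0.1836315   0.25668548] [ 0.014  -0.0848  0.2567] [-3.11869589  0.31527556 -0.00735498] [-0.21485037 -0.96746104 -1.53858243] 0.012132904827452218
```

View pics/scene11c.png

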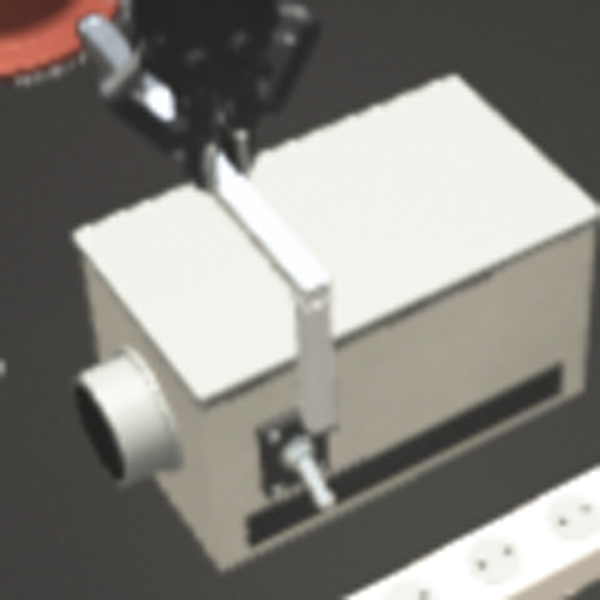

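The toggle is down: its tip moved from (322,470) to (326,500) in the crop. I carry the rod back to the side and lay it down.

Emit:
{"fn": "jog_arm", "kwargs": {"steps": [{"dx": 0.1, "dy": 0.6, "dz": 0.0, "twist": 0.0}, {"dx": 0.22, "dy": 1.2, "dz": 0.0, "twist": 0.0}, {"dx": 0.31, "dy": 1.6, "dz": 0.0, "twist": 0.0}, {"dx": 0.31, "dy": 1.6, "dz": -0.4, "twist": 0.0}, {"dx": 0.31, "dy": 1.6, "dz": -0.8, "twist": 0.0}]}}

```text
t: 20.35
tool_pos: [0.5719, -0.0867, 0.2053]
tool_rot: [-3.118, 0.314, -0.001]
contact_force: [0.2, -0.5, -0.5]
opening: 0.012
```

```bash
python3 - <<'E'
from ef import *
o=ctrl.get_obs(); p=o['tool_pos']; print(p,e(p),o['tool_rot'],o['contact_force'],(0.183-p[2])/.06)
E
```

```text
[ 0.57194509 -0.08668358  0.20529884] [0.0126 0.0137 0.2053] [-3.11776700e+00  3.13845349e-01 -1.15015081e-03] [ 0.19924285 -0.47147529 -0.45501682] -0.37164726874128196
```

Emit:
{"fn": "jog_arm", "kwargs": {"steps": [{"dx": 0.0, "dy": 0.0, "dz": -0.15, "twist": 0.0}, {"dx": 0.0, "dy": 0.0, "dz": -0.28, "twist": 0.0}, {"dx": 0.0, "dy": 0.0, "dz": -0.34, "twist": 0.0}, {"dx": 0.0, "dy": 0.0, "dz": -0.38, "twist": 0.0}, {"dx": 0.0, "dy": 0.0, "dz": -0.38, "twist": 0.0}]}}

```text
t: 20.98
tool_pos: [0.5722, -0.0868, 0.183]
tool_rot: [-3.118, 0.314, -0.002]
contact_force: [-0.2, 0.2, -0.5]
opening: 0.0122
```

```bash
python3 - <<'E'
from ef import *
o=ctrl.get_obs(); p=o['tool_pos']; print(p,e(p),o['tool_rot'],o['contact_force'])
im=grab('scene','scene12'); cv2.imwrite('pics/scene12c.png',cv2.resize(im['frame'][130:290,230:390,::-1],None,fx=3.7,fy=3.7,interpolation=cv2.INTER_CUBIC))
im=grab('side','side12'); cv2.imwrite('pics/side12c.png',cv2.resize(im['frame'][90:270,240:420,::-1],None,fx=3.3,fy=3.3,interpolation=cv2.INTER_CUBIC))
E
```

```text
[ 0.57216482 -0.08677425  0.18295875] [0.0128 0.0136 0.183 ] [-3.11787741e+00  3.13936197e-01 -2.30277187e-03] [-0.21701301  0.22283948 -0.48621443]
```

View pics/side12c.png

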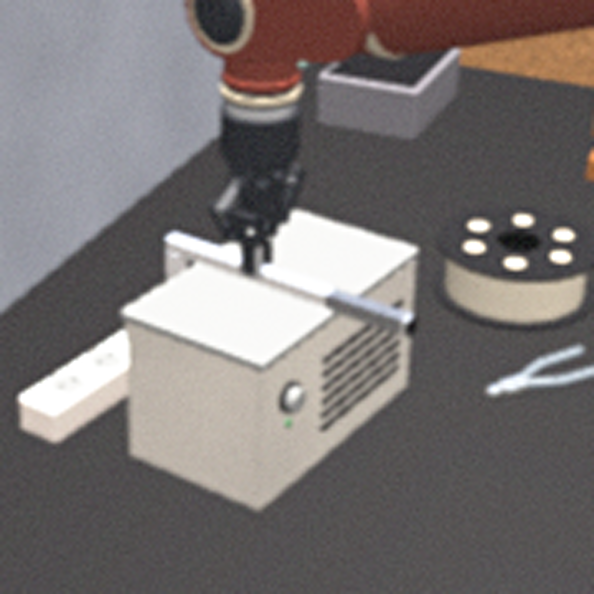

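Rod is on the lid. Now I release it and rise.

Emit:
{"fn": "jog_arm", "kwargs": {"steps": [{"dx": 0.0, "dy": 0.0, "dz": 0.0, "twist": 0.0}, {"dx": 0.0, "dy": 0.0, "dz": 0.0, "twist": 0.0}, {"dx": 0.0, "dy": 0.0, "dz": 0.0, "twist": 0.0}, {"dx": 0.0, "dy": 0.0, "dz": 0.1, "twist": 0.0}, {"dx": 0.0, "dy": 0.0, "dz": 0.6, "twist": 0.0}], "gripper": 0}}

```text
t: 21.7
tool_pos: [0.5708, -0.0864, 0.2172]
tool_rot: [-3.117, 0.314, 0.005]
contact_force: [1.3, 0.8, 0.2]
opening: 0.0854
```

Emit:
{"fn": "jog_arm", "kwargs": {"steps": [{"dx": 0.0, "dy": 0.0, "dz": 0.5, "twist": 0.0}, {"dx": 0.0, "dy": 0.0, "dz": 1.3, "twist": 0.0}, {"dx": -0.8, "dy": 0.0, "dz": 1.8, "twist": 0.0}, {"dx": -1.6, "dy": 0.0, "dz": 2.0, "twist": 0.0}, {"dx": -1.6, "dy": 0.0, "dz": 2.0, "twist": 0.0}]}}

```text
t: 22.32
tool_pos: [0.4738, -0.0865, 0.3403]
tool_rot: [-3.118, 0.315, -0.004]
contact_force: [0.2, 0.1, 0.0]
opening: 0.0853
```

Emit:
{"fn": "jog_arm", "kwargs": {"steps": [{"dx": 0.0, "dy": 0.0, "dz": 0.0, "twist": 0.0}, {"dx": 0.0, "dy": 0.0, "dz": 0.0, "twist": 0.0}, {"dx": 0.0, "dy": 0.0, "dz": 0.0, "twist": 0.0}, {"dx": 0.0, "dy": 0.0, "dz": 0.0, "twist": 0.0}]}}

```text
t: 22.82
tool_pos: [0.4741, -0.0865, 0.3396]
tool_rot: [-3.118, 0.315, -0.002]
contact_force: [-0.0, 0.1, -0.3]
opening: 0.0851
```

```bash
python3 - <<'E'
from ef import *
o=ctrl.get_obs(); p=o['tool_pos']; print(o['t'],p,e(p),o['contact_force'])
for n in ['scene','side']:
    im=grab(n,n+'13'); P=cloud(im); q=P.reshape(-1,3); q=q[~np.isnan(q[:,0])]; r=q[:,:2]-C; x=r@ex; y=r@ey
    m=(abs(x)<.08)&(abs(y)<.14)&(abs(q[:,2]-.1755)<.006)&(abs(y-.013)>.02); A=np.c_[x,y,np.ones(len(x))][m]; z=q[m,2]
    c=np.linalg.lstsq(A,z,rcond=None)[0]; print(n,m.sum(),[round(float(np.dot(c,[a,b,1])),4) for a,b in((-.062,.122),(-.062,-.122),(.062,.122),(.062,-.122))])
    b=(200,100,440,300); cv2.imwrite(f'pics/{n}13c.png',cv2.resize(im['frame'][b[1]:b[3],b[0]:b[2],::-1],None,fx=3,fy=3,interpolation=cv2.INTER_CUBIC))
grab('wrist','wrist13')
E
```

```text
22.825 [ 0.47409537 -0.08648248  0.33962308] [-0.0835 -0.0049  0.3396] [-0.03092846  0.06035994 -0.32005082]
scene 2700 [0.1769, 0.1766, 0.1767, 0.1764]
side 1631 [0.1751, 0.175, 0.1755, 0.1755]
```

View pics/scene13c.png

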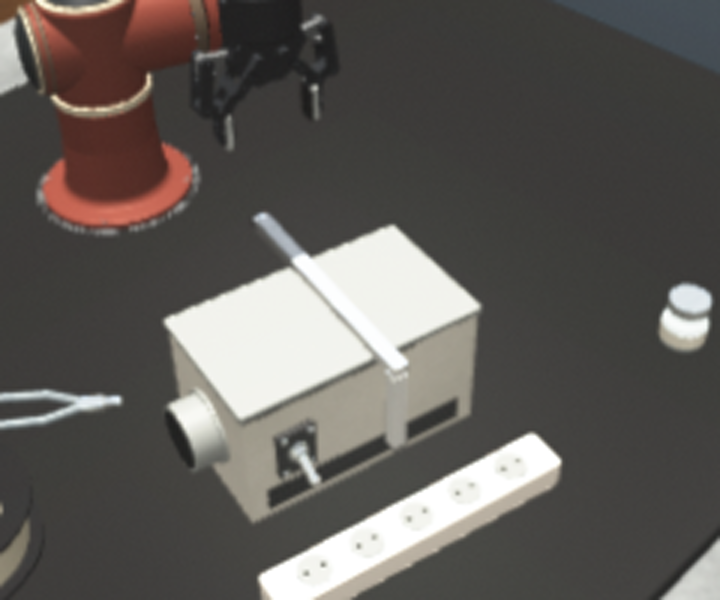

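View pics/side13c.png

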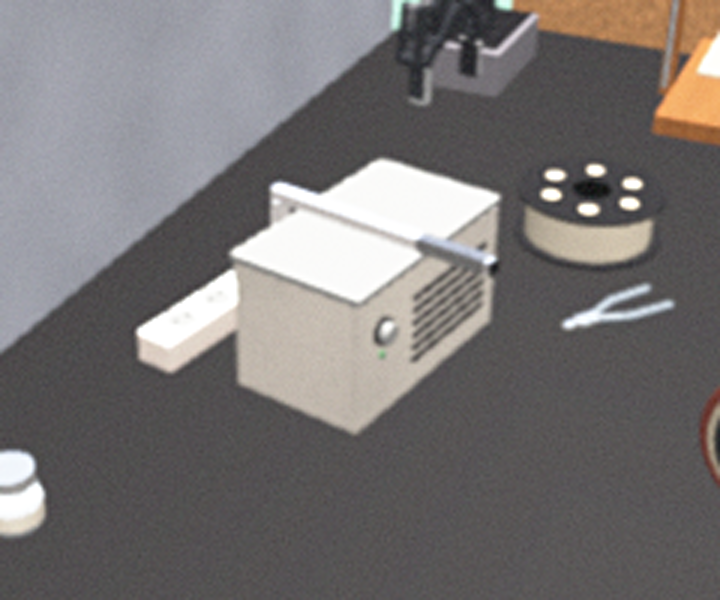

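View pics/wrist13.png

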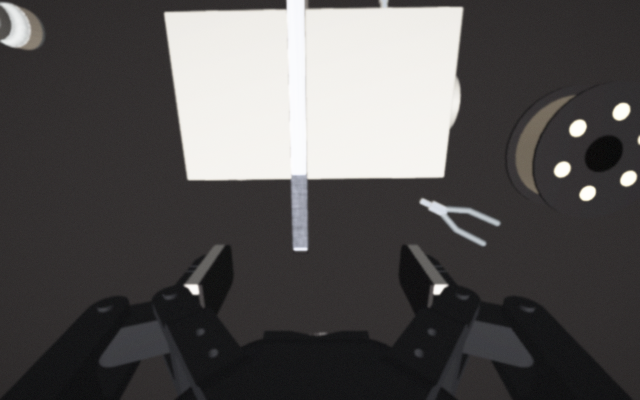

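All checks agree, so I hand the job in.

```bash
python3 - <<'E'
from h import *
print(ctrl.finish_job())
E
```

```text
the job is handed in; nothing more can be done
None
```

I sealed the lid, pushed the power switch down to on with the rod, and left the rod lying across the lid with its short leg hanging behind. The job was handed in at about 23 s. No verdict was reported.

- **Lid:** I pressed all four corners home at 14–26 N, then pressed the two front corners again (peak reading 33 N). The fingertips stopped at 0.175 m at each corner. The last depth fit is flat within about 0.5 mm. The scene camera reads the lid about 1.5 mm higher than the side camera, as it did in earlier fits, which is within its calibration error.
- **First drop of the rod:** I laid the rod on the lid and let go, and the leg dropped behind. One picture caught the leg rocking by a rough 10–15°. It had settled in the next picture, before I took the rod again.
- **Switch:** I held the rod at 120 N and pressed its short leg down on the toggle. The pictures before and after show the bat going from up to fully down, and it is still down in the last picture.
- **Final state:** The rod lies released, with its leg hanging straight, about 100 mm to the side of the switch. The spool, cutters and jar look undisturbed in the last pictures, though I did not measure their positions again. The gripper is open and well clear.

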